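# Open the blue parts pot

### The job

The valve springs kept in the blue parts pot are wanted next. Lift the loose lid off the blue pot and set it down gently, knob up and wholly on the round cork mat, then let go of it. Leave the blue pot standing where it is and the yellow pot closed.

Things in the scene. Friction and masses are not known exactly. Their poses are not given: they have to be found in the camera images.
- blue_knob (a point): Centre of the black knob (upright cylinder, diameter 28, 30 tall, on a 14 mm stem) in the middle of the blue pot's loose lid; 15 mm below the knob's top, 25 above the lid's upper face, 37 above its lowest face. z up. Lid: blue steel disc, diameter 116, 4 thick, with a plug of diameter 90, 8 deep beneath; 0.1 to 0.21 kg; lifts straight off, clear of the rim after 8 mm.
- blue_pot: Blue round steel pot, diameter 110, inside 102, 80 mm tall to its open rim, a steel lug on either side (144 over the lugs); loose on a flat grey board whose top is 12 mm above the table, about 0.8 kg with the springs in it. Origin: centre of its underside, z up. With the lid on it is 124 tall to the top of the knob, the knob's centre 109 above the origin.
- mat_top (a point): Centre of the upper face of the round cork mat, 170 mm in diameter and 4 mm thick, that lies fixed on the grey board. The lid is to be set down here. z up.
- yellow_knob (a point): Centre of the black knob on the lid of the yellow pot, which is the same in every size as the blue one but painted yellow, lid included. It stays closed.

How it is judged:
On the way:
1. the blue lid is held in the fingers, clear above the rim of the blue pot (contact force between the fingers and blue_lid above 0.5 N and z of blue_knob in the frame of blue_pot above 0.122 m), for 0.1 s.
At the end, for the whole second after the job is handed in: The blue lid lies at rest and released, knob up (within 6 degrees), flat on the cork mat and wholly on it (centres within 27 mm); the blue pot stands upright within 30 mm of where it was, and the yellow lid is within 20 mm of where it was, on its pot (horizontal distance between blue_knob and mat_top below 0.027 m and z of blue_knob in the frame of mat_top between 0.03 and 0.042 m and angle between each of blue_knob, blue_pot's own z axis and vertical below 0.1 rad and linear speed of blue_lid below 0.02 m/s and distance of blue_pot from where it was at the start of the episode below 0.03 m and distance of yellow_knob from where it was at the start of the episode below 0.02 m); the robot touches nothing.
It fails at once if the blue lid is dropped or thrown: it moves faster than 0.7 m/s (a fall of 25 mm) with no finger on it (contact force between the fingers and blue_lid below 0.05 N and linear speed of blue_lid above 0.7 m/s).
It fails at once if the blue pot is tipped by more than 20 degrees or shifted by more than 40 mm (angle between blue_pot's own z axis and vertical above 0.35 rad or distance of blue_pot from where it was at the start of the episode above 0.04 m).
It fails at once if the lid of the yellow pot is moved by more than 30 mm (distance of yellow_knob from where it was at the start of the episode above 0.03 m).
It also fails if it takes over 40 s, if anything falls off the work surface, if the arm or the gripper's body presses on something with over 40 N, if the wrist force passes 120 N, or if a joint passes its speed limit or range.

### The arm

A 6-joint arm with a two-finger parallel gripper is mounted at the origin on a cart in front of the work surface, level with it; the furniture and walls round the work are solid. World frame = base frame: x ahead of the robot, y to its left, z up, the work surface at z = 0. Lengths are in m, angles in rad, forces in N, time in s.
With the tool pointing down it reaches from about 0.425 to 0.925 m from the base axis. Payload 12.5 kg.
Tool frame: the origin (TCP) lies on the centre line of the jaws, within the pads' length; the fingertips stand 17 mm ahead of it and the grasp point (between the pads) lies 2 mm behind it; z points along the fingers, x is the direction in which the jaws open and shut, and the axes are right-handed (so a half turn about z gives the same grasp; the last joint's range is limited). The gripper opens to 85 mm and grips with 20 to 120 N. Pads are 22 mm wide; open, the fingers measure 114 mm over their backs; the gripper's body (76 mm by 85 mm) begins 54 mm behind the grasp point. The pads swing forward as they close: fully open they stand 13 mm farther back than shut.
Start: joints at [1.207, 0.491, 1.559, -0, 1.092, -0.106], TCP at [0.159, 0.604, 0.248] pointing down, gripper open.
Joint ranges: [-3.1, 3.1], [-0.84, 2.19], [0.05, 2.79], [-1.13, 4.28], [0.06, 2.93], [-2.69, 2.69]. Speed limits (rad/s): [2.22, 2.22, 2.79, 3.14, 3.14, 3.14].

### API

Orientations are given as a rotation vector (axis times angle).
In Python, from workcell import sense, read_camera, camera_model, hand_in gives the robot as it stands. The module is installed in compiled form; this text tells all that it offers.
- The arm moves only by the shell command python3 -m crank 'ROWS'. ROWS is JSON, a list of rows, each a list of 5 numbers: the gripper command: -1 is shut, 1 is fully open, values between are in proportion, then the shift along the tool's x, y, z in units of 0.02 m (1.0 is 0.02 m), then the turn about the tool's z in units of 8 degrees (1.0 is 8 degrees). In form: [[gripper, dx, dy, dz, spin], ...]. A call has 1 to 5 rows; each row shifts and turns the commanded pose from where the row before left it, along the tool's axes as they then stand; what a row does not reach is not made up. A row lasts 1/10 s, in which the tool goes at most 50 mm and 8.59 degrees, less where a joint would pass 70% of its speed; a pose out of reach is approached as far as the arm can. A call with a number of a shift or a turn outside -1 to 1 is refused whole. A call with a gripper value outside its range is refused whole. The fingers move at their own pace and stop on an object; the grip force is fixed at half the most. Time passes only in rows, so rows that do not move let the fingers close. It gives the time, the measured TCP pose, the force and the opening at its end, in the units of the state.
- sense(): the state, without advancing time (a new reading comes with each control period).
- read_camera(name): name is "scene" or "top" or "wrist"; returns (picture, depth): 420x560x3 uint8, red, green, blue; 420x560 float32, m along the optical axis (not along the pixel's ray), 0 where there is no reading.
- camera_model(name): a dict with "intrinsics" (3x3 intrinsics, pixels), "extrinsics" (4x4, takes a point from world to camera coordinates). Camera axes: x right, y down, z forward; pixel columns grow to the right and rows downward; lengths in m; the calibration is good to about 2 mm. A picture is of the moment at which its call begins: read the wrist's pose just before it. camera_model takes no time and is no camera call; for the wrist camera it gives the pose at the moment of the call.
- hand_in(): hands the job in, once; it reports no verdict.
The state is a dict: "time": time; "joint_pos": joint angles; "qd": joint speeds; "tau": joint torques, N m; "position": TCP position; "orientation": TCP orientation; "wrist_force": force on the tool from outside, world axes, zero at the start; "ft_torque": the same for the moment, N m; "opening": opening from 0.0 (shut) to 1.0 (fully open).
Only numpy, scipy, OpenCV 4.12 (cv2) and the standard library are available. Lean on these libraries where they do the work, as an engineer would, in place of code of your own. Each camera call takes 0.05 s, during which the arm holds its last target.

## Working session

There is one attempt and no reset: what is moved stays moved. The work goes in short steps, Python scripts to look and compute and a shell command to move; the robot and the scene stay as the last step left them, time stands still between calls to the robot, and variables do not carry over. Pictures are saved under pics/ and viewed, and the job is handed in when it is done.

```bash
mkdir -p pics; ls
python3 - <<'E'
from workcell import *
import cv2
s=sense(); print(s['time'],s['position'],s['orientation'],s['opening'],s['wrist_force'])
for n in ("scene","top"):
    p,d=read_camera(n); cv2.imwrite(f"pics/{n}0.png",p[:,:,::-1]); 
    import numpy as np; np.savez(f"{n}0.npz",p=p,d=d,**camera_model(n)); print(camera_model(n))
E
```

```text
pics
0.0 [0.15925008 0.60415084 0.24773612] [ 2.48806946e+00  1.91712191e+00 -1.48894298e-03] 1.0022703194436078 [ 0.11837141 -0.26209847  0.3709325 ]
{'intrinsics': array([[384.80646723,   0.        , 275.13510269],
       [  0.        , 384.80646723, 214.44142579],
       [  0.        ,   0.        ,   1.        ]]), 'extrinsics': array([[ 0.76758344, -0.64055668,  0.02242306, -0.41637415],
       [-0.38901951, -0.4933977 , -0.7779605 ,  0.31985642],
       [ 0.50939128,  0.58842659, -0.62791295,  0.7325357 ],
       [ 0.        ,  0.        ,  0.        ,  1.        ]])}
{'intrinsics': array([[393.38889258,   0.        , 289.41654727],
       [  0.        , 393.38889258, 213.58904458],
       [  0.        ,   0.        ,   1.        ]]), 'extrinsics': array([[-0.01234881, -0.9996662 , -0.02269346,  0.03112781],
       [-0.99886298,  0.01337764, -0.04575789,  0.56272734],
       [ 0.0460462 ,  0.0221026 , -0.99869476,  0.92833043],
       [ 0.        ,  0.        ,  0.        ,  1.        ]])}
```

View pics/scene0.png

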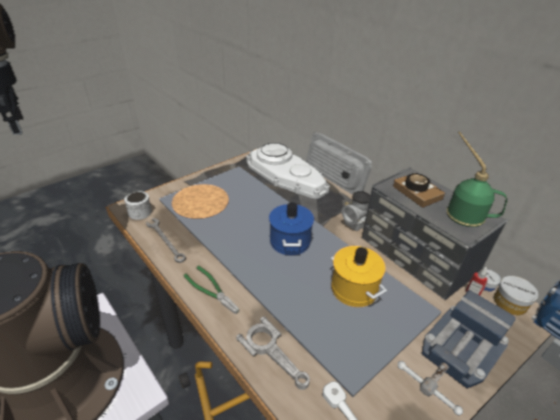

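View pics/top0.png

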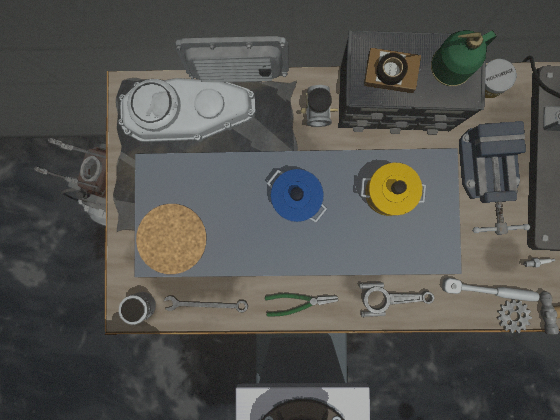

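The scene view shows the mat at (200,200), the blue pot at (291,228) with its knob at (292,210), and the yellow pot at (358,275). In the top view the mat is at (171,239), the blue lid at (297,195) and the yellow lid at (396,189).

```bash
cat > h.py <<'E'
import numpy as np, cv2
def ray(K,T,u,v,z):
    R=T[:3,:3];t=T[:3,3];c=-R.T@t
    d=R.T@np.linalg.solve(K,[u,v,1.]); return c+d*(z-c[2])/d[2]
def hsv(p): return cv2.cvtColor(p,cv2.COLOR_RGB2HSV)
def planepts(K,T,m,z):
    cs,_=cv2.findContours(m.astype(np.uint8)*255,cv2.RETR_EXTERNAL,cv2.CHAIN_APPROX_NONE)
    c=max(cs,key=cv2.contourArea)[:,0,:]
    return np.array([ray(K,T,u,v,z)[:2] for u,v in c]),c
E
python3 - <<'E'
from h import *
for n in("top","scene"):
    f=np.load(n+"0.npz");p,d,K,T=f['p'],f['d'],f['intrinsics'],f['extrinsics']
    H=hsv(p); h,s,v=[H[...,i].astype(int) for i in range(3)]
    yy,xx=np.mgrid[:420,:560]
    reg=dict(top=[(260,330,160,230),(130,215,200,280),(365,430,155,220)],scene=[(262,320,195,255),(165,235,180,222),(325,392,240,305)])[n]
    for nm,(a,b,c,e),(h0,h1),z in(("blue",reg[0],(105,130),.096),("mat",reg[1],(5,25),.016),("yel",reg[2],(20,32),.096)):
        r=(xx>=a)&(xx<b)&(yy>=c)&(yy<e)
        m=r&(h>=h0)&(h<=h1)&(s>130)&(v>40)
        pts,cc=planepts(K,T,m,z)
        (cx,cy),rad=cv2.minEnclosingCircle(pts.astype(np.float32))
        el=cv2.fitEllipse(pts.astype(np.float32))
        print(n,nm,"mec",cx,cy,rad,"ell",el)
        if nm!="mat":
            k=r&(v<60)&(s<150); k=cv2.morphologyEx(k.astype(np.uint8),cv2.MORPH_OPEN,np.ones((3,3)))
            nn,l,st,ce=cv2.connectedComponentsWithStats(k)
            for i in range(1,nn):
                if st[i,4]>40: print("   dark",st[i],ce[i],"z.121:",ray(K,T,*ce[i],.121), "depth",np.median(d[l==i]))
E
```

```text
top blue mec 0.600051760673523 0.006078682374209166 0.057279832661151886 ell ((0.6001502275466919, 0.006017629522830248), (0.11221622675657272, 0.11238294094800949), 54.93581771850586)
   dark [290 187  12  13 106] [295.13207547 192.61320755] z.121: [0.60253927 0.00880631 0.121     ] depth 0.820843Traceback (most recent call last):
  File "<stdin>", line 10, in <module>
  File "h.py", line 8, in planepts
    c=max(cs,key=cv2.contourArea)[:,0,:]
      ~~~^^^^^^^^^^^^^^^^^^^^^^^^
ValueError: max() iterable argument is empty
```

```bash
python3 - <<'E'
import cv2
p=cv2.imread('pics/top0.png')[140:300,120:440]; cv2.imwrite('pics/top0z.png',cv2.resize(p,None,fx=2.5,fy=2.5,interpolation=cv2.INTER_CUBIC))
p=cv2.imread('pics/scene0.png')[150:330,150:420]; cv2.imwrite('pics/scene0z.png',cv2.resize(p,None,fx=2.9,fy=2.9,interpolation=cv2.INTER_CUBIC))
E
python3 - <<'E'
from h import *
for n in("top","scene"):
    f=np.load(n+"0.npz");p,d,K,T=f['p'],f['d'],f['intrinsics'],f['extrinsics']
    H=hsv(p); h,s,v=[H[...,i].astype(int) for i in range(3)]
    yy,xx=np.mgrid[:420,:560]
    reg=dict(top=[(260,330,160,230),(130,215,200,280),(365,430,155,220)],scene=[(262,320,195,255),(165,235,180,222),(325,392,240,305)])[n]
    for nm,(a,b,c,e),(h0,h1),z in(("blue",reg[0],(105,130),.096),("mat",reg[1],(5,22),.016),("yel",reg[2],(20,32),.096)):
        r=(xx>=a)&(xx<b)&(yy>=c)&(yy<e)
        m=r&(h>=h0)&(h<=h1)&(s>(130 if nm!="mat" else 90))&(v>40)
        pts,cc=planepts(K,T,m,z)
        (cx,cy),rad=cv2.minEnclosingCircle(pts.astype(np.float32))
        el=cv2.fitEllipse(pts.astype(np.float32))
        print(n,nm,"mec",cx,cy,rad,"ell",el)
        if nm!="mat":
            k=r&(v<60)&(s<150); k=cv2.morphologyEx(k.astype(np.uint8),cv2.MORPH_OPEN,np.ones((3,3)))
            nn,l,st,ce=cv2.connectedComponentsWithStats(k)
            for i in range(1,nn):
                if st[i,4]>40: print("   dark",st[i],ce[i],"z.121:",ray(K,T,*ce[i],.121), "z.136:",ray(K,T,*ce[i],.136),"depth",np.median(d[l==i]))
E
```

```text
top blue mec 0.600051760673523 0.006078682374209166 0.057279832661151886 ell ((0.6001502275466919, 0.006017629522830248), (0.11221622675657272, 0.11238294094800949), 54.93581771850586)
   dark [290 187  12  13 106] [295.13207547 192.61320755] z.121: [0.60253927 0.00880631 0.121     ] z.136: [0.60104727 0.00870297 0.136     ] depth 0.820843
top mat mec 0.507422924041748 0.30865195393562317 0.08413305878639221 ell ((0.5074113607406616, 0.30874526500701904), (0.1653808057308197, 0.16555315256118774), 73.56116485595703)
top yel mec 0.6098364591598511 -0.20408961176872253 0.06212989240884781 ell ((0.6098235845565796, -0.2066986858844757), (0.11249140650033951, 0.11918811500072479), 35.91680908203125)
   dark [392 182  14  11  91] [397.27472527 186.02197802] z.121: [ 0.61336069 -0.2071445   0.121     ] z.136: [ 0.61167372 -0.20335718  0.136     ] depth 0.8175549
scene blue mec 0.5730319023132324 -0.019680745899677277 0.09171798080205917 ell ((0.5720822811126709, -0.02016870304942131), (0.10714782029390335, 0.18161386251449585), 135.73846435546875)
   dark [288 203   8  13 101] [291.59405941 209.16831683] z.121: [0.60142189 0.01020631 0.121     ] z.136: [ 0.58809496 -0.00361316  0.136     ] depth 0.95424616
scene mat mec 0.505608081817627 0.3129105567932129 0.0848500058054924 ell ((0.505959153175354, 0.3121609389781952), (0.16291742026805878, 0.16492684185504913), 13.157129287719727)
scene yel mec 0.5844520330429077 -0.22523225843906403 0.08909869194030762 ell ((0.5835964679718018, -0.22353389859199524), (0.11093796044588089, 0.1719098687171936), 119.96045684814453)
   dark [356 249  10  14 115] [360.39130435 255.44347826] z.121: [ 0.61063676 -0.20666886  0.121     ] z.136: [ 0.59707835 -0.21504049  0.136     ] depth 0.8327281
```

View pics/top0z.png

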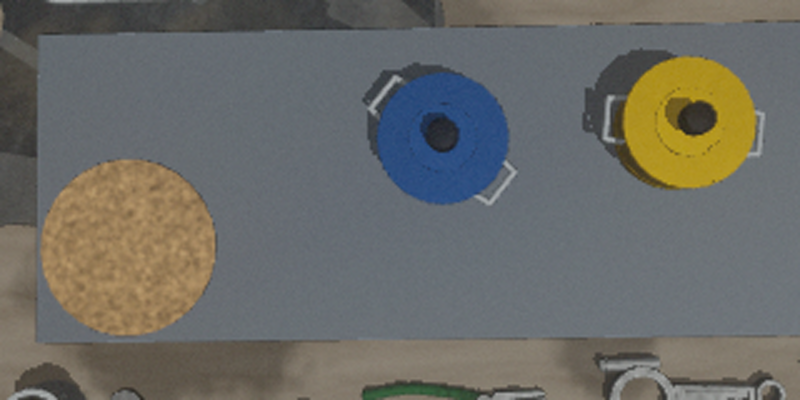

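View pics/scene0z.png

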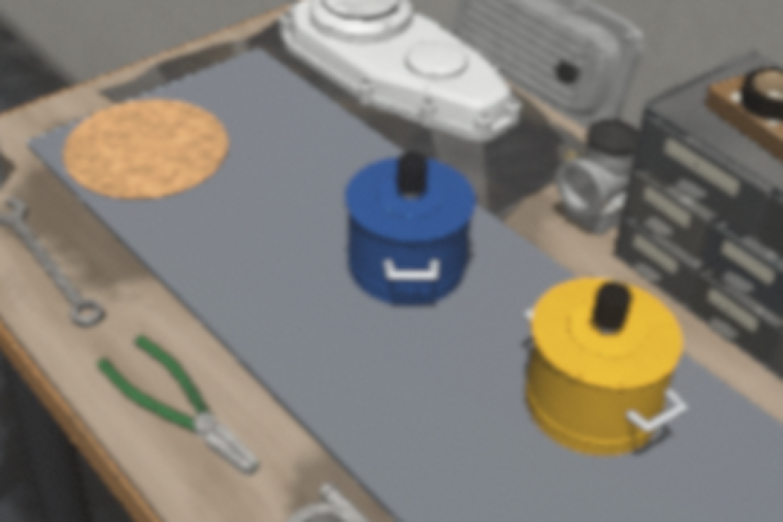

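```bash
python3 -m crank '[[1,-0.8,1,0,0],[1,-0.8,1,0,0],[1,-0.8,1,0,0],[1,-0.8,1,0,0],[1,-0.8,1,0,0]]'
python3 -m crank '[[1,-0.8,1,0,0],[1,-0.8,1,0,0],[1,-0.8,1,0,0],[1,-0.8,1,0,0],[1,-0.8,1,0,0]]'
python3 -m crank '[[1,-0.8,1,0,0],[1,-0.8,1,0,0],[1,-0.8,1,0,0],[1,-0.8,1,0,0],[1,-0.8,1,0,0]]'
```

```text
time: 0.6
position: [0.236, 0.5006, 0.2481]
orientation: [2.488, 1.918, -0.001]
wrist_force: [0.4, -0.2, 0.4]
opening: 0.997
time: 1.1
position: [0.3123, 0.3977, 0.2481]
orientation: [2.488, 1.918, -0.001]
wrist_force: [0.3, 1.0, -0.3]
opening: 1.001
time: 1.6
position: [0.3886, 0.2949, 0.2481]
orientation: [-2.488, -1.917, 0.0]
wrist_force: [-0.4, -0.6, -0.1]
opening: 0.999
```

```bash
python3 -m crank '[[1,-0.8,1,0,0],[1,-0.8,1,0,0],[1,-0.8,1,0,0],[1,-0.8,1,0,0],[1,-0.8,1,0,0]]'
python3 -m crank '[[1,-0.8,1,0,0],[1,-0.8,1,0,0],[1,-0.8,1,0,0],[1,-0.8,1,0,0],[1,0,0,0,0]]'
python3 - <<'E'
from workcell import *
import cv2,numpy as np
s=sense(); print(s['time'],s['position'],s['orientation'])
m=camera_model("wrist")
p,d=read_camera("wrist"); cv2.imwrite("pics/w1.png",p[:,:,::-1]); np.savez("w1.npz",p=p,d=d,**m)
E
```

```text
time: 2.1
position: [0.4649, 0.192, 0.2481]
orientation: [-2.488, -1.917, 0.001]
wrist_force: [-0.5, 0.3, -0.4]
opening: 0.999
time: 2.6
position: [0.5269, 0.1088, 0.2479]
orientation: [2.491, 1.914, -0.0]
wrist_force: [-0.3, 0.3, 0.5]
opening: 0.998
2.6 [0.52688898 0.10876647 0.24791951] [ 2.49058308e+00  1.91449683e+00 -1.17151824e-04]
```

View pics/w1.png

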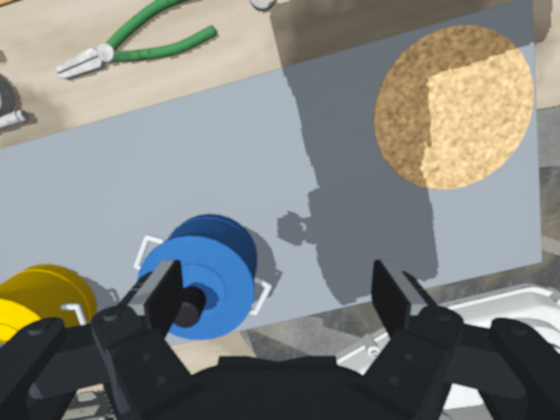

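The wrist view shows the whole mat at (455,107), half of it in the arm's shadow. The blue lid is at (205,285) with its knob at about (190,305), partly behind the left finger.

```bash
python3 - <<'E'
from h import *
f=np.load("w1.npz");p,d,K,T=f['p'],f['d'],f['intrinsics'],f['extrinsics']
H=hsv(p); h,s,v=[H[...,i].astype(int) for i in range(3)]
yy,xx=np.mgrid[:420,:560]
m=(xx>350)&(yy<210)&(h>=5)&(h<=22)&(s>90)&(xx<540)
m=cv2.morphologyEx(m.astype(np.uint8),cv2.MORPH_OPEN,np.ones((5,5)))
pts,c=planepts(K,T,m,.016)
print("mat",cv2.minEnclosingCircle(pts.astype(np.float32)),cv2.fitEllipse(pts.astype(np.float32)))
m=(xx>110)&(xx<265)&(yy>228)&(yy<345)&(h>=100)&(h<=130)&(s>130)&(v>150)
pts,c=planepts(K,T,m,.096)
# algebraic circle fit on convex hull points, known radius 58
hull=cv2.convexHull(c)[:,0,:]
# keep right & lower boundary unoccluded
q=np.array([ray(K,T,a,b,.096)[:2] for a,b in c if a>=200 and b>250 or (a>225)])
A=np.c_[2*q,np.ones(len(q))];x=np.linalg.lstsq(A,(q**2).sum(1),rcond=None)[0]
print("lid",x[:2],np.sqrt(x[2]+x[0]**2+x[1]**2),len(q))
print("mec",cv2.minEnclosingCircle(pts.astype(np.float32)))
print("knob", ray(K,T,191,300,.136), ray(K,T,191,308,.121))
# depth points of knob
k=(xx>165)&(xx<212)&(yy>280)&(yy<330)&(v<70)&(d>0)
i=np.argwhere(k); R=T[:3,:3];t=T[:3,3]
P=np.array([R.T@(np.linalg.solve(K,[u,w,1.])*d[w,u]-t) for w,u in i])
top=P[(P[:,2]>.128)&(P[:,2]<.145)]
print(len(P),len(top),top.mean(0),top.min(0),top.max(0))
E
python3 - <<'E'
import cv2
p=cv2.imread('pics/w1.png')[225:345,120:280]; cv2.imwrite('pics/w1z.png',cv2.resize(p,None,fx=5,fy=5,interpolation=cv2.INTER_CUBIC))
E
```

```text
mat ((0.5051832795143127, 0.3085200786590576), 0.08361195027828217) ((0.49491333961486816, 0.29354459047317505), (0.12373768538236618, 0.15590885281562805), 54.53800964355469)
lid [0.612091   0.03130248] 0.03534046647737203 170
mec ((0.5970766544342041, 0.0070570120587944984), 0.0572955422103405)
knob [0.58529974 0.01764269 0.136     ] [0.60123897 0.00798933 0.121     ]
1433 508 [0.59727652 0.01020056 0.13448545] [ 0.58555479 -0.00386395  0.12804602] [0.60888251 0.01975732 0.13713346]
```

View pics/w1z.png

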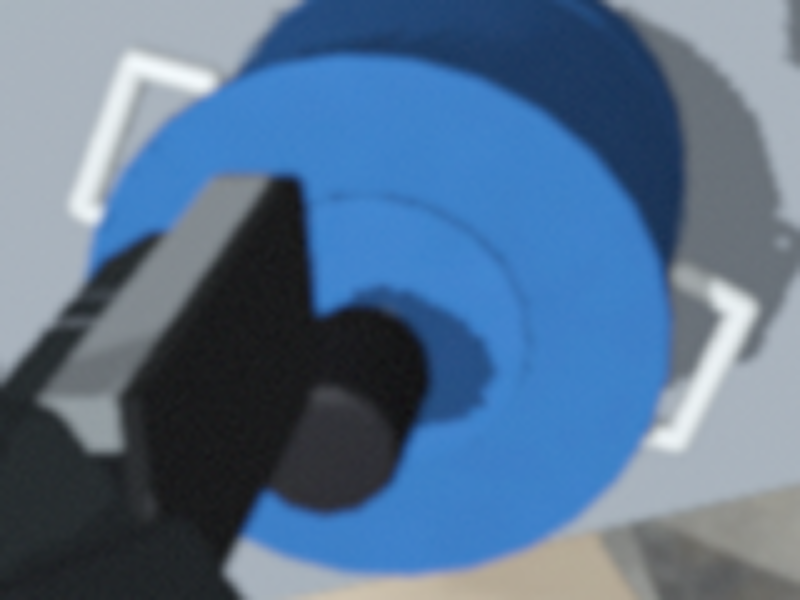

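```bash
python3 -m crank '[[1,-0.8,0.96,0,0],[1,-0.8,0.96,0,0],[1,-0.8,0.96,0,0],[1,-0.8,0.96,0,0],[1,-0.8,0.96,0,0]]'
python3 -m crank '[[1,0,0,0.8,0],[1,0,0,0.8,0],[1,0,0,0,0]]'
python3 - <<'E'
from workcell import *
import cv2,numpy as np
s=sense(); print(s['time'],s['position'],s['orientation'])
m=camera_model("wrist")
p,d=read_camera("wrist"); cv2.imwrite("pics/w2.png",p[:,:,::-1]); np.savez("w2.npz",p=p,d=d,**m)
E
```

```text
time: 3.15
position: [0.598, 0.009, 0.2482]
orientation: [-2.487, -1.918, 0.0]
wrist_force: [0.2, -0.4, 0.4]
opening: 1.001
time: 3.45
position: [0.5968, 0.0096, 0.2144]
orientation: [-2.486, -1.916, 0.004]
wrist_force: [-0.2, -0.6, 0.4]
opening: 0.999
3.45 [0.59683969 0.00961065 0.21438397] [-2.48597402 -1.91621724  0.00420291]
```

View pics/w2.png

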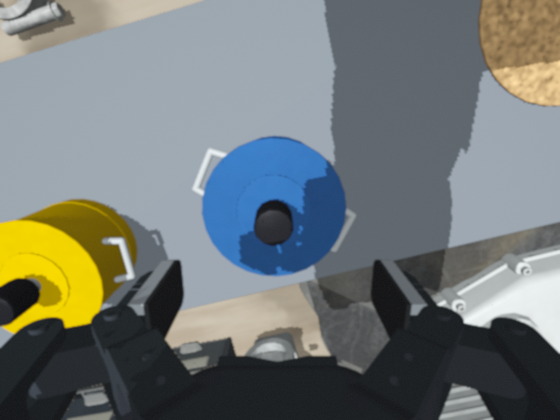

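The blue lid is now clear of the fingers: disc centred near (274,205), knob top at (273,222).

Run:
```python
from h import *
f=np.load("w2.npz");p,d,K,T=f['p'],f['d'],f['intrinsics'],f['extrinsics']
H=hsv(p); h,s,v=[H[...,i].astype(int) for i in range(3)]
yy,xx=np.mgrid[:420,:560]
m=(xx>195)&(xx<355)&(yy>128)&(yy<285)&(h>=100)&(h<=130)&(s>140)
pts,c=planepts(K,T,m,.096)
print("lid",cv2.minEnclosingCircle(pts.astype(np.float32)),cv2.fitEllipse(pts.astype(np.float32)))
k=(xx>245)&(xx<302)&(yy>190)&(yy<252)&(v<90)&(s<110)&(d>0)
i=np.argwhere(k); R=T[:3,:3];t=T[:3,3]
P=np.array([R.T@(np.linalg.solve(K,[u,w,1.])*d[w,u]-t) for w,u in i])
top=P[(P[:,2]>.131)&(P[:,2]<.145)]
print(len(P),len(top),top.mean(0),(top.min(0)+top.max(0))/2,top.max(0)-top.min(0), np.median(top[:,2]))
print("campos",-R.T@t)
lp=np.argwhere(m&(d>0)); Q=np.array([R.T@(np.linalg.solve(K,[u,w,1.])*d[w,u]-t) for w,u in lp[::20]]); print("lid z",np.median(Q[:,2]))
```

```text
lid ((0.5979852080345154, 0.0065364958718419075), 0.057240672409534454) ((0.5980677008628845, 0.006123737897723913), (0.11203661561012268, 0.11304154247045517), 61.32966995239258)
1276 1095 [0.59716592 0.00637023 0.13515016] [0.59773709 0.0062135  0.13437995] [0.0251616 0.0253965 0.0065062] 0.13526602739214658
campos [0.52751556 0.02758084 0.33981917]
lid z 0.09585266528533251
```

```bash
python3 -m crank '[[1,-0.15,0.1,0.9,0],[1,0,0,0.9,0],[1,0,0,0.9,0],[1,0,0,0.9,0],[1,0,0,0.5,0]]'
python3 -m crank '[[1,0,0,0.5,0],[1,0,0,0,0]]'
```

```text
time: 4.0
position: [0.599, 0.006, 0.134]
orientation: [-2.488, -1.918, 0.0]
wrist_force: [0.0, -0.1, 0.7]
opening: 1.003
time: 4.2
position: [0.599, 0.0057, 0.1238]
orientation: [-2.488, -1.917, 0.001]
wrist_force: [0.4, 0.2, -0.9]
opening: 0.997
```

```bash
python3 -m crank '[[0,0,0,0.1,0],[-0.2,0,0,0,0],[-0.4,0,0,0,0],[-0.6,0,0,0,0],[-1,0,0,0,0]]'
python3 -m crank '[[-1,0,0,0,0],[-1,0,0,0,0],[-1,0,0,0,0],[-1,0,0,0,0],[-1,0,0,0,0]]'
```

```text
time: 4.7
position: [0.5994, 0.0054, 0.1229]
orientation: [2.488, 1.917, 0.001]
wrist_force: [-1.0, 0.8, 4.9]
opening: 0.31
time: 5.2
position: [0.5994, 0.0054, 0.1229]
orientation: [2.488, 1.917, 0.001]
wrist_force: [-1.7, 0.3, 6.5]
opening: 0.312
```

```bash
python3 -m crank '[[-1,0,0,-0.2,0],[-1,0,0,-0.3,0],[-1,0,0,-0.5,0],[-1,0,0,-0.5,0],[-1,0,0,0,0]]'
python3 -m crank '[[-1,0,0,-0.7,0],[-1,0,0,-0.8,0],[-1,0,0,-0.8,0],[-1,0,0,-0.7,0],[-1,0,0,0,0]]'
python3 - <<'E'
from workcell import *
import cv2,numpy as np
s=sense(); print(s['time'],s['position'],s['orientation'],s['wrist_force'],s['opening'])
for n in("wrist","scene"):
    m=camera_model(n); p,d=read_camera(n); cv2.imwrite(f"pics/{n}3.png",p[:,:,::-1]); np.savez(f"{n}3.npz",p=p,d=d,**m)
E
```

```text
time: 5.7
position: [0.5998, 0.0054, 0.1541]
orientation: [2.487, 1.916, 0.003]
wrist_force: [-0.2, 0.6, -1.4]
opening: 0.31
time: 6.2
position: [0.5998, 0.0054, 0.2146]
orientation: [2.487, 1.916, 0.004]
wrist_force: [0.8, -0.3, -1.3]
opening: 0.307
6.2 [0.59977846 0.00542056 0.21458845] [2.4867267  1.91616477 0.00392785] [ 0.7959502  -0.32530936 -1.25229627] 0.30668346959006054
```

View pics/wrist3.png

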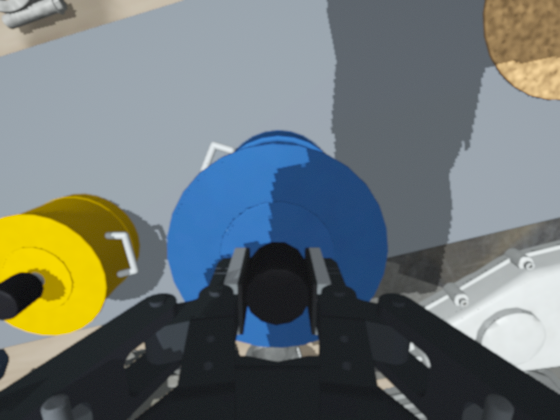

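View pics/scene3.png

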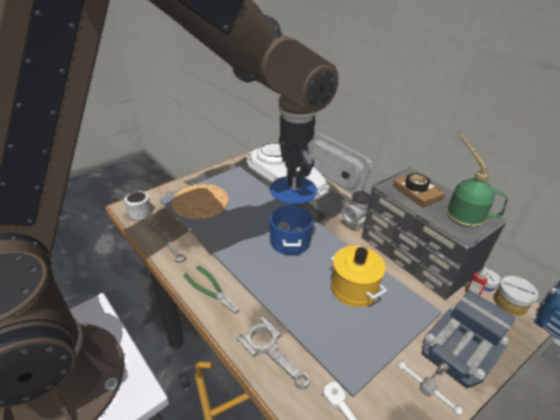

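The wrist view shows the knob clamped between the pads at (277,283), with the lid level. In the scene view the lid at (293,188) is clear above the open blue pot at (291,230).

```bash
cat > lid.py <<'E'
from h import *
import sys
def lidpose(fn,tcp):
    f=np.load(fn);p,d,K,T=f['p'],f['d'],f['intrinsics'],f['extrinsics']
    H=hsv(p); h,s,v=[H[...,i].astype(int) for i in range(3)]
    m=(h>=100)&(h<=130)&(s>140)&(d>0)
    m=cv2.morphologyEx(m.astype(np.uint8),cv2.MORPH_OPEN,np.ones((5,5)))
    i=np.argwhere(m); R=T[:3,:3];t=T[:3,3]
    P=np.array([R.T@(np.linalg.solve(K,[u,w,1.])*d[w,u]-t) for w,u in i])
    P=P[(abs(P[:,:2]-tcp[:2]).max(1)<.08)]
    zt=np.median(P[P[:,2]>P[:,2].max()-.03][:,2]); g=abs(P[:,2]-zt)<.012; L=P[g]
    A=np.c_[L[:,:2]-tcp[:2],np.ones(len(L))]
    for _ in range(3):
        c=np.linalg.lstsq(A,L[:,2],rcond=None)[0]; ok=abs(A@c-L[:,2])<.003; A=A[ok];L=L[ok]
    (x,y),r=cv2.minEnclosingCircle(L[:,:2].astype(np.float32))
    print("lid face z at tcp",c[2],"slope",c[:2],"centre",x,y,"r",r,"n",len(L))
E
python3 - <<'E'
from lid import *
lidpose("wrist3.npz",np.array([.5998,.0054,.2146]))
E
```

```text
lid face z at tcp 0.2273764670600199 slope [-0.08403699  0.03339035] centre 0.5990102887153625 -0.001770099624991417 r 0.02193128690123558 n 104
```

```bash
sed -i 's/zt=np.median.*; g=/zt=tcp[2]-.028; g=/' lid.py
python3 - <<'E'
from lid import *
lidpose("wrist3.npz",np.array([.5998,.0054,.2146]))
E
```

```text
lid face z at tcp 0.18744356705545737 slope [ 0.00318907 -0.00055117] centre 0.5989056825637817 0.00525700906291604 r 0.05762296915054321 n 23715
```

```bash
python3 -m crank '[[-1,0.5,-0.3,0,0],[-1,0.9,-0.56,0,0],[-1,0.9,-0.56,0,0],[-1,0.9,-0.56,0,0],[-1,0.9,-0.56,0,0]]'
python3 -m crank '[[-1,0.9,-0.56,0,0],[-1,0.9,-0.56,0,0],[-1,0.9,-0.56,0,0],[-1,0.9,-0.56,0,0],[-1,0.9,-0.56,0,0]]'
python3 -m crank '[[-1,0.9,-0.56,0,0],[-1,0.9,-0.56,0,0],[-1,0.9,-0.56,0,0],[-1,0.9,-0.56,0,0],[-1,0.6,-0.3,0,0]]'
python3 -m crank '[[-1,0.4,-0.2,0,0],[-1,0,0,0,0]]'
python3 - <<'E'
from workcell import *
import cv2,numpy as np
s=sense(); print(s['time'],s['position'],s['orientation'],s['wrist_force'],s['opening'])
for n in("wrist","top"):
    m=camera_model(n); p,d=read_camera(n); cv2.imwrite(f"pics/{n}4.png",p[:,:,::-1]); np.savez(f"{n}4.npz",p=p,d=d,**m)
from lid import *
lidpose("wrist4.npz",s['position'])
E
```

```text
time: 6.8
position: [0.57, 0.0991, 0.2115]
orientation: [-2.488, -1.917, 0.002]
wrist_force: [0.2, 0.0, -1.6]
opening: 0.309
time: 7.3
position: [0.5387, 0.2004, 0.2115]
orientation: [-2.488, -1.917, 0.002]
wrist_force: [-0.5, -0.6, -1.2]
opening: 0.311
time: 7.8
position: [0.5108, 0.2947, 0.2116]
orientation: [-2.487, -1.918, 0.002]
wrist_force: [1.6, 0.8, -1.6]
opening: 0.308
time: 8.0
position: [0.5099, 0.3027, 0.212]
orientation: [-2.487, -1.919, 0.001]
wrist_force: [-0.1, -0.4, -0.2]
opening: 0.314
8.0 [0.50987243 0.30270846 0.21198542] [-2.48737770e+00 -1.91867240e+00  5.36635707e-04] [-0.13894563 -0.38117472 -0.16602169] 0.3141974949527055
lid face z at tcp 0.18483025385969032 slope [-0.00066851 -0.00041674] centre 0.5091375708580017 0.3030562102794647 r 0.05739402770996094 n 23401
```

View pics/wrist4.png

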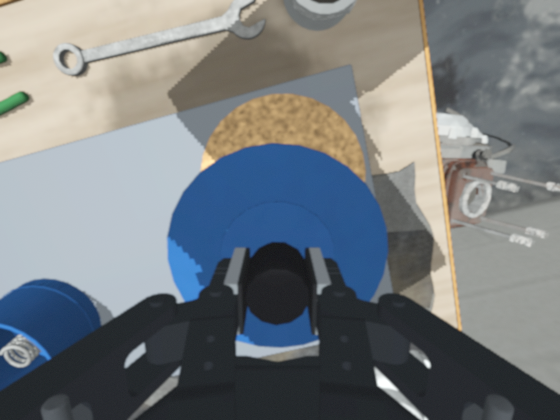

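View pics/top4.png

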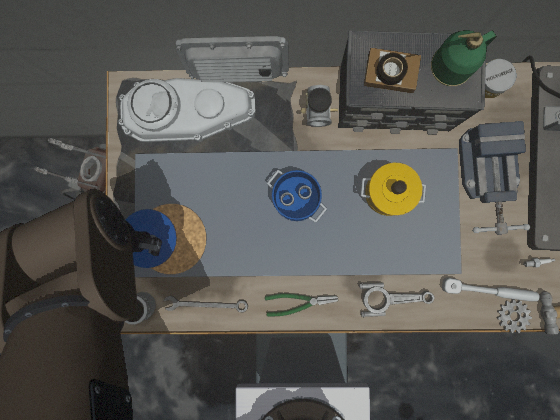

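The wrist view shows the lid level over the mat, with the springs visible in the open pot at (20,350). The top view shows the lid over the mat at (155,238) and the blue pot unmoved.

```bash
python3 -m crank '[[-1,0.3,-0.25,0.4,0],[-1,0,0,0.9,0],[-1,0,0,0.9,0],[-1,0,0,0.9,0],[-1,0,0,0.9,0]]'
python3 -m crank '[[-1,0,0,0.9,0],[-1,0,0,0.9,0],[-1,0,0,0.7,0],[-1,0,0,0.4,0],[-1,0,0,0,0]]'
python3 - <<'E'
from workcell import *
import cv2,numpy as np
s=sense(); print(s['time'],s['position'],s['orientation'],s['wrist_force'],s['opening'])
for n in("wrist","scene"):
    m=camera_model(n); p,d=read_camera(n); cv2.imwrite(f"pics/{n}5.png",p[:,:,::-1]); np.savez(f"{n}5.npz",p=p,d=d,**m)
from lid import *
lidpose("wrist5.npz",s['position'])
f=np.load("wrist5.npz");p,d,K,T=f['p'],f['d'],f['intrinsics'],f['extrinsics']
H=hsv(p); h,ss,v=[H[...,i].astype(int) for i in range(3)]
m=(h>=5)&(h<=22)&(ss>90)&(d>0); R=T[:3,:3];t=T[:3,3]
P=np.array([R.T@(np.linalg.solve(K,[u,w,1.])*d[w,u]-t) for w,u in np.argwhere(m)])
g=P[np.hypot(P[:,0]-.506,P[:,1]-.31)<.08]; print("mat z",np.median(g[:,2]),len(g))
E
```

```text
time: 8.6
position: [0.5068, 0.3087, 0.1311]
orientation: [-2.489, -1.916, 0.0]
wrist_force: [-0.3, 0.4, -1.4]
opening: 0.31
time: 9.1
position: [0.5066, 0.3088, 0.0733]
orientation: [-2.488, -1.917, 0.002]
wrist_force: [0.6, 0.0, -1.1]
opening: 0.307
9.1 [0.50661013 0.30877909 0.07329728] [-2.48845737e+00 -1.91695105e+00  2.35518487e-03] [ 0.56104003  0.01259915 -1.11307117] 0.3067018944166175
lid face z at tcp 0.04614735641289026 slope [-0.00219277 -0.00082551] centre 0.5055532455444336 0.3089445233345032 r 0.057000741362571716 n 23241
mat z 0.015608703032163827 13755
```

View pics/wrist5.png

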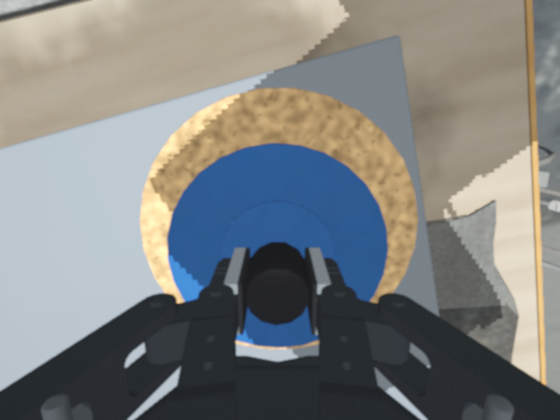

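View pics/scene5.png

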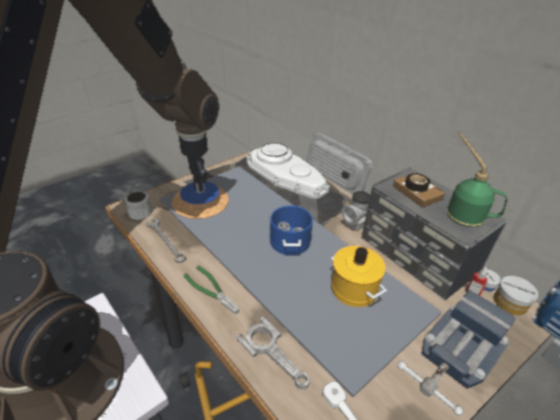

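The wrist view shows the lid centred over the mat ring, with about 18 mm still to go by depth. Nothing else has been disturbed.

```bash
python3 -m crank '[[-1,0,0,0.4,0],[-1,0,0,0.2,0],[-1,0,0,0.1,0],[-1,0,0,0.05,0],[-1,0,0,0,0]]'
python3 -m crank '[[-1,0,0,0.05,0],[-1,0,0,0,0]]'
```

```text
time: 9.7
position: [0.5069, 0.309, 0.0592]
orientation: [-2.489, -1.917, 0.0]
wrist_force: [-0.2, -0.5, -0.9]
opening: 0.312
time: 9.9
position: [0.5069, 0.309, 0.0583]
orientation: [-2.489, -1.917, -0.0]
wrist_force: [-0.1, -0.5, -1.7]
opening: 0.312
```

Contact is predicted near TCP z ≈ 0.055, so I go down in 1 mm steps.

```bash
python3 -m crank '[[-1,0,0,0.05,0],[-1,0,0,0.05,0],[-1,0,0,0,0]]'
python3 -m crank '[[-1,0,0,0.05,0],[-1,0,0,0,0]]'
```

```text
time: 10.2
position: [0.5068, 0.309, 0.0562]
orientation: [-2.488, -1.917, 0.0]
wrist_force: [-0.0, -1.0, -1.8]
opening: 0.313
time: 10.4
position: [0.5069, 0.309, 0.0552]
orientation: [-2.489, -1.917, 0.0]
wrist_force: [0.1, 0.8, -1.2]
opening: 0.312
```

```bash
python3 -m crank '[[-1,0,0,0.05,0],[-1,0,0,0,0]]'
python3 -m crank '[[-1,0,0,0.05,0],[-1,0,0,0,0]]'
```

```text
time: 10.6
position: [0.5069, 0.309, 0.055]
orientation: [2.489, 1.917, 0.001]
wrist_force: [-0.9, -1.0, 6.6]
opening: 0.307
time: 10.8
position: [0.5069, 0.309, 0.0549]
orientation: [2.488, 1.917, 0.001]
wrist_force: [-6.2, -2.6, 18.3]
opening: 0.312
```

Contact at 0.055, as predicted. I back off 1 mm and open.

```bash
python3 -m crank '[[-1,0,0,-0.05,0],[-0.3,0,0,0,0],[-0.2,0,0,0,0],[0,0,0,0,0],[0.3,0,0,0,0]]'
python3 -m crank '[[0.5,0,0,0,0],[0.5,0,0,0,0],[0.5,0,0,0,0]]'
```

```text
time: 11.3
position: [0.5069, 0.309, 0.0541]
orientation: [-2.488, -1.917, 0.0]
wrist_force: [-0.2, 0.1, 0.0]
opening: 0.64
time: 11.6
position: [0.5069, 0.309, 0.0543]
orientation: [-2.489, -1.917, -0.0]
wrist_force: [-0.2, -0.7, 0.3]
opening: 0.75
```

```bash
python3 -m crank '[[0.5,0,0,-0.4,0],[0.5,0,0,-0.8,0],[0.5,0,0,-0.9,0],[0.5,0,0,-0.9,0],[0.5,0,0,-0.9,0]]'
python3 -m crank '[[0.5,0,0,-0.9,0],[0.5,0,0,-0.9,0],[0.5,0,0,-0.9,0],[0.5,0,0,-0.9,0],[0.5,0,0,0,0]]'
python3 -m crank '[[0.5,0,0,0,0],[0.5,0,0,0,0]]'
python3 - <<'E'
from workcell import *
import cv2,numpy as np
s=sense(); print(s['time'],s['position'],s['orientation'],s['wrist_force'],s['opening'])
for n in("wrist","scene","top"):
    m=camera_model(n); p,d=read_camera(n); cv2.imwrite(f"pics/{n}6.png",p[:,:,::-1]); np.savez(f"{n}6.npz",p=p,d=d,**m)
E
```

```text
time: 12.1
position: [0.5069, 0.309, 0.1336]
orientation: [2.488, 1.917, 0.001]
wrist_force: [-0.5, 0.1, 0.3]
opening: 0.75
time: 12.6
position: [0.5075, 0.3093, 0.207]
orientation: [2.488, 1.917, 0.007]
wrist_force: [-0.5, 0.0, 0.9]
opening: 0.748
time: 12.8
position: [0.5066, 0.3088, 0.2035]
orientation: [-2.488, -1.917, 0.002]
wrist_force: [-0.2, 0.1, 0.2]
opening: 0.751
12.8 [0.50655461 0.30880846 0.20354887] [-2.48829019e+00 -1.91729382e+00  1.76597534e-03] [-0.18027807  0.14133107  0.24856953] 0.750962261022072
```

View pics/wrist6.png

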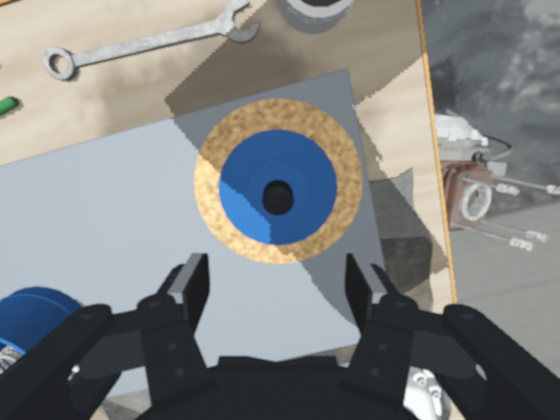

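View pics/scene6.png

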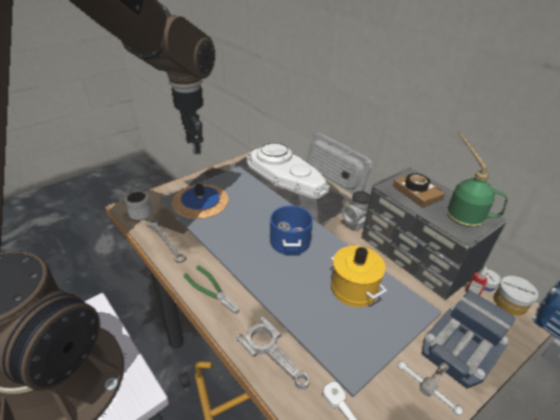

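The wrist view shows the lid flat, knob up at (278,197), with a full cork ring around it. The fingers are clear. Next a numeric check of lid against mat, and of the pots before and after.

Run:
```python
from h import *
f=np.load("wrist6.npz");p,d,K,T=f['p'],f['d'],f['intrinsics'],f['extrinsics']
H=hsv(p); h,s,v=[H[...,i].astype(int) for i in range(3)]
yy,xx=np.mgrid[:420,:560]; r=(xx>180)&(xx<375)&(yy>90)&(yy<275)
blue=r&(h>=100)&(h<=130)&(s>140)&(xx>205)&(xx<345)&(yy>120)&(yy<250)
cork=(r&(h>=5)&(h<=22)&(s>90)).astype(np.uint8); 
nn,l,st,_=cv2.connectedComponentsWithStats(cork); 
big=1+np.argmax(st[1:,4]); cork=l==big
pl,_=planepts(K,T,blue,.028); pm,_=planepts(K,T,cork,.016)
print("lid",cv2.minEnclosingCircle(pl.astype(np.float32)),"mat",cv2.minEnclosingCircle(pm.astype(np.float32)))
R=T[:3,:3];t=T[:3,3]
P=np.array([R.T@(np.linalg.solve(K,[u,w,1.])*d[w,u]-t) for w,u in np.argwhere(blue&(d>0))])
A=np.c_[P[:,:2]-P[:,:2].mean(0),np.ones(len(P))]; print("lid plane",np.linalg.lstsq(A,P[:,2],rcond=None)[0])
for n in("scene0","scene6"):
    f=np.load(n+".npz");H=hsv(f['p']);h,s,v=[H[...,i].astype(int) for i in range(3)]
    y=(h>=20)&(h<=32)&(s>130)&(xx>325)&(xx<392)&(yy>240)&(yy<305)
    k=(v<60)&(s<150)&(xx>350)&(xx<372)&(yy>244)&(yy<268)
    b=(h>=105)&(h<=130)&(s>130)&(v>30)&(xx>262)&(xx<320)&(yy>232)&(yy<260)
    print(n,[np.argwhere(q).mean(0).round(1) for q in(y,k,b)])
```

```text
lid ((0.5055620074272156, 0.3092033267021179), 0.05613364651799202) mat ((0.5052149295806885, 0.3098295331001282), 0.08353163301944733)
lid plane [ 0.00082161 -0.00158464  0.02819173]
scene0 [array([275.7, 356.3]), array([255.4, 360.4]), array([241.5, 289.4])]
scene6 [array([275.7, 356.2]), array([255.5, 360.4]), array([241.4, 289.1])]
```

The lid and mat centres agree to 1 mm, the lid lies flat at z = 0.028, and neither pot has moved.

```bash
python3 -c "from workcell import hand_in; print(hand_in())"
```

```text
the job is handed in; nothing more can be done
None
```

I lifted the blue lid off by its knob, carried it level to the cork mat, lowered it in about 1 mm steps until it touched, let go and raised the gripper clear. The job was handed in at about 13 s of the 40 s allowed; no verdict came back.

**Last checks before handing in:**
- **Lid:** its centre is within about 1 mm of the mat's centre. It lies flat, with its upper face at z = 0.028 as expected and a tilt of about 0.002 rad, knob up.
- **Pots:** in the scene picture the blue pot and the yellow lid are within about 0.3 px of where they started.
- **Gripper:** it is open, about 15 cm above the lid, with wrist force near zero.

**What disagreed:** the first position estimates for the mat differed by 2–4 mm between cameras. Of the later wrist-camera readings, the pot knob's was about 3 mm off the top view and the mat's about 2 mm. I used the wrist camera for the grasp and the final check. Pressing the lid down peaked at about 18 N, and I backed off before letting go.

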